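# Clear the belt grinder and hold its tension arm back for a new belt

## Robot

A 6-joint arm with a two-finger parallel gripper is mounted at the origin on the work surface. World frame = base frame: x ahead of the robot, y to its left, z up, the work surface at z = 0. Lengths are in mm, angles in rad, forces in N, time in s.
With the tool pointing down it reaches from about 275 to 875 mm from the base axis. Payload 12.5 kg.
Tool frame: the origin (TCP) lies midway between the tips of the shut fingers; the grasp point (between the pads) lies 19 mm behind it (ctrl.grip_depth is the z of the grasp point in the tool frame, in mm); z points along the fingers, y is the line along which they close (so a half turn about z gives the same grasp; the last joint's range is limited). The gripper opens to 85 mm and grips with 20 to 120 N. Pads are 22 mm wide; open, the fingers measure 114 mm over their backs; the gripper's body (76 mm by 85 mm) begins 54 mm behind the grasp point. The pads swing forward as they close: fully open they stand 13 mm farther back than shut.
Start: joints at [1.153, 0.351, 1.652, -0, 1.139, -0.085], TCP at [179.648, 519.818, 231.29] pointing down, gripper open.
Joint ranges: [-2.75, 2.75], [-0.79, 2.1], [0.01, 2.65], [-1.57, 4.71], [0.07, 3.14], [-2.87, 2.87]. Speed limits (rad/s): [2.22, 2.22, 2.79, 3.14, 3.14, 3.14].

## Interface

Orientations are given as a unit quaternion [x, y, z, w].
In Python, from bench import ctrl, capture, nets gives the robot as it stands.
- The arm moves only by the shell command python3 -m handwheel 'ROWS' [FORCE]. ROWS is JSON, one flat list of numbers, 5 for each row, row after row: the shift along the tool's x, y, z in cm, then the turn about the tool's z in rad, then the closure, from -1 (fully open) to 1 (shut), so that 0 is half open. A call has 1 to 10 rows; each row is the pose to reach, as a shift and turn from the pose commanded when the call began, along the tool's axes at that moment; what a row does not reach only later rows make up. A row lasts 1/8 s, in which the tool goes at most 62.5 mm and 10.7 degrees, less where a joint would pass 70% of its speed; a pose out of reach is approached as far as the arm can. A call with a gripper value outside its range is refused whole. The fingers move at their own pace and stop on an object; FORCE is the grip in N (left out, the last holds). Time passes only in rows, so rows that repeat a pose let the fingers close. It gives the time, the measured TCP pose, the force, the opening and the grip force at its end, in the units of the state.
- ctrl.read_state(): the state, without advancing time (a new reading comes with each control period).
- capture(name): name is "scene" or "top"; returns a dict with "color" (400x640x3 uint8, red, green, blue), "range_z" (400x640 float32, mm along the optical axis (not along the pixel's ray), 0 where there is no reading), "camera_matrix" (3x3 intrinsics, pixels), "rvec" (rotation vector, rad) and "tvec" (3), from world to camera coordinates, as OpenCV has them. Camera axes: x right, y down, z forward; pixel columns grow to the right and rows downward; lengths in mm; the calibration is good to about 2 mm. A picture is of the moment at which its call begins.
- ctrl.close_job(): hands the job in; it is judged then, once.
Trained networks look in the newest picture that a camera, given by its name, has taken for a name from the list of things; names that differ only in an ending like _2 or _b are one class to them, and where a whole thing is asked for, a point or a joint stands for the part that bears it (a point fixed in the world has none). Each returns a list of dicts, best first, with "p" (0 to 1); they miss things now and then, are a little off and sometimes report something else, mostly with a low value. They report only what shows in the picture. A call takes as long as a camera call. They do not tell look-alikes from the thing itself.
- nets.look_for(label, camera): "location" ([x, y, z] in mm, in world coordinates, good to about 4 mm: the middle of the surface that is visible of it).
- nets.outline_of(label, camera): "pixels" (400x640 bool, what is visible of it).
- nets.pinpoint(label, camera): "location" ([x, y, z] in mm, in world coordinates, good to about 4 mm: a listed point, or the origin of a listed thing).
The state is a dict: "clock": time; "joints": joint angles; "qvel": joint speeds; "tau": joint torques, N m; "tool_pos": TCP position; "orientation": TCP orientation; "wrist_force": force on the tool from outside, world axes, zero at the start; "ft_torque": the same for the moment, N m; "grip_width": finger opening in mm; "finger_force": force on a finger pad.
Only numpy, scipy, OpenCV 4.12 (cv2) and the standard library are available. Lean on these libraries where they do the work, as an engineer would, in place of code of your own. Each camera call takes 0.05 s, during which the arm holds its last target. There are 200 camera calls.

## Task

The belt grinder is stripped for a new belt: with the bench brush, not the fingers, sweep the three offcuts off the deck into the catch tray at its end, then set the brush back down on the bench, standing on its bristles. Then push back the sprung tension arm with the orange paddle, well past the click of its ratchet so that your push and not the pawl carries it, and finish while holding it pressed there, so that the new belt can be slipped on. Leave the bead tray, the pliers and the bead jar where they are.

Things in the scene. Friction and masses are not known exactly. Their poses are not given: they have to be found in the camera images.
- grinder: Small edge belt grinder bolted to the bench, belt off: blue motor housing under a flat steel deck whose top is 90 mm above the bench. Origin on the bench; in this frame the deck spans x -110 to 110, y -160 to 200 mm. +x: the machine's back; +y: its tension-arm end; -y: its catch-tray end. A rubber drive wheel (radius 28, top 56 over the deck) stands at x 55, y -118.
- deck_center (a point): Point on the deck top amid the strip where the offcuts lie (grinder frame x -35, y -40, z 90 mm); axes as the grinder's. The deck in front of the platen (grinder x -110 to 25, y -160 to 115) is bare but for the offcuts. The platen is an upright steel plate 58 mm tall, front face at grinder x = 25, from y -80 to 70.
- catch_tray (a point): Centre of the inner floor of the open steel catch tray fixed at the deck's -y end (grinder frame -35, -206, 4 mm); axes as the grinder's. Inside 142 (x) by 92 (y) mm, walls 4 mm; rim 76 mm above the bench, 14 mm below the deck top. Its near wall is tucked under the deck's end edge (y = -160): what is pushed off that edge drops in.
- pivot (a point): Vertical pivot of the yellow tension arm, at deck-top height (grinder frame -35, 135, 90 mm); axes as the grinder's. One limb of the arm carries the orange paddle, 85 mm to +y; the other an aluminium idler wheel (50 mm across, top 63 mm over the deck), 90 mm to +x.
- push_paddle (a point): Centre of the orange push paddle: upright plate 10 mm thick (x), 40 wide (y), 50 tall (8 to 58 mm above the deck top) on the yellow tension arm, 85 mm from the pivot, beyond the deck's end, free space before and behind it. It turns with the arm: x is its normal and the direction to push (grinder's +x at rest), y points away from the pivot.
- tension_arm (a joint): Arm angle, rad: 0 at rest, grows as the paddle is pushed, clockwise from above; hard stop 0.45. Spring: about 7 N at the paddle at the start, 12 N near the stop, some 4 N more while the tooth lifts the pawl (0.03 to 0.20). The pawl clicks in at about 0.26; let go later, the arm returns only to 0.24 and rests on the pawl. Hold it at 0.32 to 0.43 to carry it by the push.
- pawl: Steel ratchet pawl slider with a red release knob, on the deck between the two limbs of the arm; it moves out and snaps in by itself as the arm passes. Not to be handled. Origin at deck level under its nose.
- brush: Wooden bench brush, 110 g, standing on its bristles on the bench. Origin: centre of the bristles' underside; z up. Firm bristle block 100 (x) by 26 (y) by 34 mm tall; over it a stock 112 by 30 mm, 34 to 52 mm high; handle to -x, 22 to 26 mm wide, 35 to 52 mm high, its end 165 mm from the origin.
- brush_neck (a point): Narrow neck of the brush handle, 62 mm to -x of the brush's origin and 43 mm above its underside, 22 mm wide across y: a good place to grip from above.
- brass_offcut: Offcut of brass bar 22 by 16 by 16 mm, 45 g (varies), on the deck. Origin: centre of its underside as first laid.
- agate_offcut: Chunk of pale green agate 26 by 20 by 20 mm, 25 g (varies), on the deck. Origin: centre of its underside as first laid.
- amber_offcut: Offcut of amber resin 24 by 24 by 18 mm, 16 g (varies), on the deck. Origin: centre of its underside as first laid.
- bead_tray: Bystander: steel tray with beads in it, 130 (x) by 180 (y) by 18 mm on the bench; origin centre of the underside. Leave alone.
- pliers: Bystander: pliers with yellow and black handles, about 180 mm long (x) and 60 mm wide, 16 mm high, on the bench; origin in the middle at bench level. Leave alone.
- bead_jar: Bystander: amber glass jar with an orange cap, 68 mm across, 85 mm tall, on the bench; origin centre of the underside. Leave alone.
Things that resemble listed ones, but are neither listed nor needed, are in the scene too. Of the things that look like the brush, take the one that is farthest to the robot's right at the start.

How it is judged:
By the outcome, as a careful person would: the job done as asked, in the order asked, and still so for the second after the job is handed in, while the arm keeps its last pose, push and grip.
It also fails if it takes over 61 s, if anything falls off the work surface, if the arm or the gripper's body presses on something with over 40 N, if the wrist force passes 120 N, or if a joint passes its speed limit or range.

## Working session

There is one attempt and no reset: what is moved stays moved. The work goes in short steps, Python scripts to look and compute and a shell command to move; the robot and the scene stay as the last step left them, time stands still between calls to the robot, and variables do not carry over. Pictures are saved under pics/ and viewed, at most 10 in all, crops included, and the job is handed in when it is done.

```bash
ls; mkdir -p pics
cat > h.py <<'E'
import numpy as np, cv2
from bench import ctrl, capture, nets
from scipy.spatial.transform import Rotation as R
def save(cam,fn):
    c=capture(cam); cv2.imwrite('pics/'+fn,c['color'][:,:,::-1]); return c
def proj(c,p):
    return cv2.projectPoints(np.array(p,float).reshape(-1,1,3),c['rvec'],c['tvec'],c['camera_matrix'],None)[0].reshape(-1,2)
def cloud(c):
    K=c['camera_matrix'];z=c['range_z'].astype(float);v,u=np.indices(z.shape)
    P=np.stack([(u-K[0,2])/K[0,0]*z,(v-K[1,2])/K[1,1]*z,z],-1)
    W=(P-np.array(c['tvec']).ravel())@cv2.Rodrigues(np.array(c['rvec'],float))[0]
    W[z==0]=np.nan
    return W
E
python3 - <<'E'
from h import *
np.set_printoptions(precision=1,suppress=True)
s=ctrl.read_state(); print(s)
for cam in ['top','scene']:
    c=save(cam,cam+'1.png')
    np.savez(cam+'1.npz',W=cloud(c))
    for n in ['deck_center','catch_tray','pivot','push_paddle','grinder','brush','brush_neck','brass_offcut','agate_offcut','amber_offcut','bead_tray','pliers','bead_jar']:
        r=nets.pinpoint(n,cam)
        print(cam,n,[(np.array(d['location']).round(0).tolist(),round(d['p'],2),proj(c,d['location'])[0].round().tolist()) for d in r[:4]])
E
```

```text
pics
{'clock': 0.0, 'joints': array([ 1.2,  0.4,  1.7, -0. ,  1.1, -0.1]), 'qvel': array([ 0., -0., -0.,  0., -0., -0.]), 'tau': array([  0. , -50.6, -29.1,   0. ,   0. ,  -0. ]), 'tool_pos': array([179.5, 519.5, 230.7]), 'orientation': array([ 0.2,  1. , -0. , -0. ]), 'wrist_force': array([ 0.7,  0.2, -0.1]), 'ft_torque': array([-0., -0., -0.]), 'finger_force': 0.0, 'grip_width': 85.45985697373926}
top deck_center [([503.0, -25.0, 86.0], 0.64, [348.0, 208.0]), ([498.0, 155.0, 92.0], 0.62, [284.0, 209.0])]
top catch_tray [([502.0, -188.0, 6.0], 0.85, [402.0, 212.0]), ([730.0, -330.0, 1.0], 0.3, [447.0, 138.0])]
top pivot [([497.0, 152.0, 91.0], 0.56, [285.0, 210.0]), ([648.0, 435.0, -1.0], 0.32, [194.0, 165.0])]
top push_paddle [([494.0, 237.0, 118.0], 0.92, [253.0, 210.0])]
top grinder [([535.0, 20.0, 1.0], 0.87, [332.0, 202.0])]
top brush [([302.0, -278.0, -0.0], 0.9, [435.0, 281.0]), ([535.0, -408.0, -3.0], 0.86, [475.0, 201.0]), ([785.0, -35.0, -2.0], 0.85, [349.0, 121.0])]
top brush_neck [([470.0, -409.0, 41.0], 0.79, [481.0, 221.0]), ([284.0, -217.0, 43.0], 0.63, [417.0, 287.0]
[... 993 characters left out ...]
 0.89, [218.0, 186.0]), ([782.0, -35.0, 2.0], 0.82, [318.0, 299.0])]
scene brush_neck [([280.0, -220.0, 43.0], 0.68, [234.0, 170.0]), ([843.0, -8.0, 42.0], 0.68, [335.0, 308.0]), ([470.0, -408.0, 44.0], 0.63, [163.0, 216.0]), ([734.0, -330.0, -1.0], 0.45, [187.0, 301.0])]
scene brass_offcut []
scene agate_offcut [([492.0, -80.0, 93.0], 0.43, [284.0, 192.0])]
scene amber_offcut [([482.0, -29.0, 90.0], 0.43, [303.0, 189.0])]
scene bead_tray [([404.0, 457.0, 4.0], 0.86, [454.0, 179.0])]
scene pliers [([731.0, -329.0, 3.0], 0.61, [187.0, 299.0]), ([534.0, -409.0, -2.0], 0.61, [164.0, 245.0])]
scene bead_jar [([537.0, 19.0, 2.0], 0.74, [324.0, 224.0]), ([648.0, 436.0, 4.0], 0.55, [485.0, 232.0])]
```

View pics/top1.png

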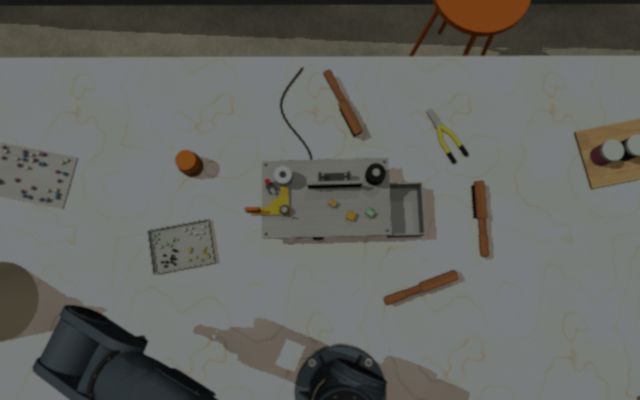

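View pics/scene1.png

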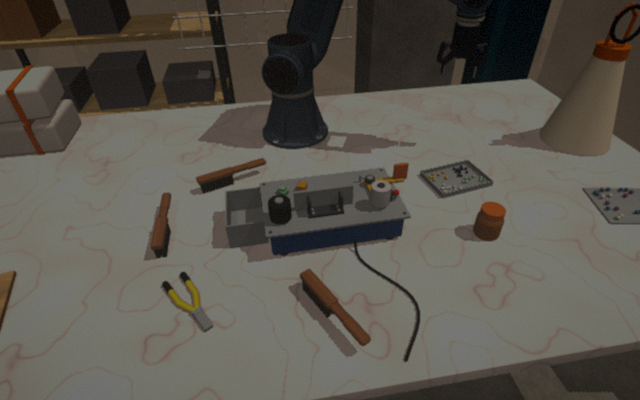

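Run:
```python
from h import *
np.set_printoptions(precision=1,suppress=True)
W=np.load('top1.npz')['W']
def pts(m): return W[m]
x,y,z=W[...,0],W[...,1],W[...,2]
# brush right-most: stock/handle cluster
m=(abs(x-500)<170)&(y<-350)&(y>-470)&(z>30)&(z<70)
P=pts(m);print('brush',len(P),P.min(0),P.max(0),P.mean(0))
print(cv2.minAreaRect(P[:,:2].astype(np.float32)))
st=P[P[:,0]>490];print(st.mean(0),np.median(P[:,2]))
for lo in range(350,620,20):
    q=P[(P[:,0]>=lo)&(P[:,0]<lo+20)]
    if len(q):print(lo,q[:,1].min(),q[:,1].max(),np.median(q[:,2]))
# grinder yaw: deck top
m=(x>380)&(x<700)&(y>-160)&(y<250)&(abs(z-90)<4)
P=pts(m);print('deck',cv2.minAreaRect(P[:,:2].astype(np.float32)),P.min(0),P.max(0))
# things above deck in strip
m=(x>425)&(x<545)&(y>-135)&(y<125)&(z>97)
n,l,s,c=cv2.connectedComponentsWithStats(m.astype(np.uint8))
for i in range(1,n):
    if s[i,4]>3:
        P=W[l==i];print(s[i,4],P.min(0),P.max(0),P.mean(0),c[i])
```

```text
brush 759 [ 369.3 -425.2   30.3] [ 586.9 -391.    63.3] [ 482.7 -407.4   50.3]
((477.8932800292969, -409.41180419921875), (217.60977172851562, 31.783777236938477), 1.7725293636322021)
[ 538.2 -406.    50.6] 50.611824845311006
350 -422.1545977366817 -400.3487483490254 48.03924713170974
370 -421.41373405371496 -397.8376134164713 51.16315501359356
390 -423.06732531597015 -398.0313671128933 49.45700198504925
410 -424.6913697845468 -397.9516680357845 49.84609672559152
430 -419.9956605593475 -398.88203385480205 51.99974469224076
450 -419.8910988246952 -398.6721265373275 49.79280343705592
470 -425.20918403326084 -394.4757800641826 50.14702166144444
490 -422.27984838592783 -393.57150263629563 50.88936819031781
510 -423.5869303012962 -392.24330151142914 51.34125843372384
530 -422.6798131657637 -392.25160433395786 51.037442245125035
550 -422.78647809992674 -392.22811734921095 51.5695606258696
570 -421.1651622184838 -390.98915211568215 50.6104360151308
deck ((532.3219604492188, 49.64457702636719), (220.81936645507812, 383.5257873535156), 1.2511175870895386) [ 418.8 -143.5   86. ] [645.9 240.4  94. ]
52 [502.2   6.8  97.3] [525.4  31.8 113.9] [513.7  19.  105.6] [332.6 203. ]
65 [474.7 -95.4  97.4] [503.  -70.3 116.1] [487.2 -83.1 106.7] [369.8 212.3]
78 [464.4 -45.   97.2] [494.9 -17.4 116. ] [478.  -30.7 107.1] [350.8 215.6]
```

The pictures match the networks. In the top view (up is +x, right is −y) the rightmost brush is at about (480,215), its handle toward the robot. The offcuts are at (333,203), (351,216) and (370,212), the tray at (405,210), and the orange paddle at (253,210).

```bash
cat >> h.py <<'E'
def go(p,yaw_y):
    """tool-frame shift (cm) and turn for TCP at p, tool y at world angle yaw_y (rad, mod pi)"""
    s=ctrl.read_state(); M=R.from_quat(s['orientation']).as_matrix()
    d=M.T@(np.array(p)-s['tool_pos'])/10
    a=np.arctan2(M[1,1],M[0,1]); t=(yaw_y-a+np.pi/2)%np.pi-np.pi/2
    print('shift',d.round(2),'turn',round(-t,3),'(tool y now %.3f)'%a)
E
python3 - <<'E'
from h import *
print(ctrl.grip_depth)
M=R.from_quat(ctrl.read_state()['orientation']).as_matrix();print(M.round(3))
for p in [(330,0,230),(472,-410,110),(472,-410,24)]: go(p,np.pi/2+0.031)
E
```

```text
-18.700000000000003
[[-0.945  0.327 -0.   ]
 [ 0.327  0.945  0.   ]
 [ 0.    -0.    -1.   ]]
shift [-31.19 -44.22   0.13] turn -0.364 (tool y now 1.238)
shift [-58.01 -78.33  12.13] turn -0.364 (tool y now 1.238)
shift [-58.01 -78.33  20.73] turn -0.364 (tool y now 1.238)
```

```bash
python3 -m handwheel '[-31,-44,0,-0.364,-1,-31,-44,0,-0.364,-1,-31,-44,0,-0.364,-1,-31,-44,0,-0.364,-1,-31,-44,0,-0.364,-1,-31,-44,0,-0.364,-1,-31,-44,0,-0.364,-1,-31,-44,0,-0.364,-1,-31,-44,0,-0.364,-1,-31,-44,0,-0.364,-1]' 60
python3 -c "
from h import *
go((472,-410,110),np.pi/2+.031)"
```

```text
clock: 2.65
tool_pos: [329.4, 0.8, 231.5]
orientation: [-0.013, 1.0, -0.0, 0.0]
wrist_force: [0.1, -0.4, 0.0]
grip_width: 85.6
finger_force: 0.0
shift [-13.15 -41.45  12.16] turn -0.004 (tool y now 1.598)
```

```bash
python3 -m handwheel '[-13.2,-41.4,8,0,-1,-13.2,-41.4,8,0,-1,-13.2,-41.4,8,0,-1,-13.2,-41.4,8,0,-1,-13.2,-41.4,8,0,-1,-13.2,-41.4,8,0,-1,-13.2,-41.4,8,0,-1,-13.2,-41.4,12,0,-1,-13.2,-41.4,12,0,-1,-13.2,-41.4,12,0,-1]' 60
python3 - <<'E'
from h import *
go((472,-410,24),np.pi/2+.031)
c=save('top','top2.png')
print(nets.pinpoint('brush_neck','top')[:3])
W=cloud(c);x,y,z=W[...,0],W[...,1],W[...,2]
m=(x>500)&(x<600)&(abs(y+408)<40)&(z>40)&(z<60);P=W[m];print(P.mean(0),P.min(0),P.max(0))
m=(x>350)&(x<420)&(abs(y+408)<40)&(z>40)&(z<60);P=W[m];print(P.mean(0) if len(P) else 0)
E
```

```text
clock: 3.9
tool_pos: [474.5, -406.1, 112.6]
orientation: [-0.016, 1.0, -0.0, 0.0]
wrist_force: [-1.2, 0.4, 0.1]
grip_width: 85.4
finger_force: 0.0
shift [ 0.27 -0.38  8.86] turn 0.001 (tool y now 1.603)
[{'location': [841.1, -9.6, 42.7], 'p': 0.85}]
[ 550.94348133 -405.61953068   50.68783339] [ 508.73286677 -423.60699397   40.25854443] [ 586.42604481 -391.37883698   59.71124627]
0
```

```bash
python3 -m handwheel '[0,0,5,0,-1,0,0,8.7,0,-1,0,0,8.7,0,-1,0,0,8.7,0,1,0,0,8.7,0,1,0,0,8.7,0,1,0,0,8.7,0,1,0,0,8.7,0,1,0,0,8.7,0,1,0,0,8.7,0,1]' 70
python3 -m handwheel '[0,0,0,0,1,0,0,0,0,1,0,0,-3,0,1,0,0,-8,0,1,0,0,-13,0,1,0,0,-18,0,1,0,0,-20,0,1,0,0,-20,0,1]' 70
python3 - <<'E'
from h import *
c=save('scene','scene3.png')
go((431,80,200),np.pi/2+.02)
E
```

```text
clock: 5.25
tool_pos: [474.2, -407.4, 25.7]
orientation: [-0.016, 1.0, -0.001, 0.001]
wrist_force: [-2.1, 1.1, 7.8]
grip_width: 28.1
finger_force: 68.3
clock: 6.25
tool_pos: [474.1, -407.3, 225.9]
orientation: [-0.016, 1.0, -0.001, 0.001]
wrist_force: [0.0, -0.2, -1.4]
grip_width: 28.0
finger_force: 69.1
shift [ 2.74 48.8   2.41] turn 0.011 (tool y now 1.602)
```

View pics/scene3.png

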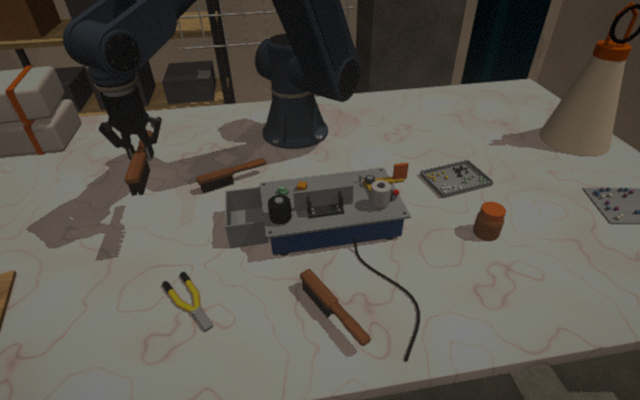

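Run:
```python
from h import *
np.set_printoptions(precision=1,suppress=True)
for cam in ['scene','top']:
    c=capture(cam);W=cloud(c);x,y,z=W[...,0],W[...,1],W[...,2]
    m=(x>495)&(x<620)&(abs(y+408)<50)&(z>150)&(z<275);P=W[m];print(cam,len(P),P.min(0),P.max(0))
    r=nets.pinpoint('brush',cam);print([(d['location'],d['p']) for d in r])
    for lo in range(340,600,20):
        q=W[(x>=lo)&(x<lo+20)&(abs(y+408)<30)&(z>150)&(z<275)]
        if len(q):print(lo,len(q),np.percentile(q[:,1],[3,50,97]),np.percentile(q[:,2],[3,50,97]))
```

```text
scene 736 [ 495.  -421.   197.8] [ 592.8 -390.7  252.5]
[([301.1, -276.6, 0.5], 0.75), ([532.0, -405.9, 199.2], 0.59), ([783.6, -32.9, 4.2], 0.55)]
360 5 [-407.6 -402.9 -397.5] [241.5 248.8 249.6]
380 21 [-406.1 -399.7 -396.5] [241.6 248.1 250. ]
400 3 [-399.  -398.9 -397.8] [244.7 246.7 248. ]
420 10 [-421.2 -416.  -412.2] [243.5 249.  250.5]
440 22 [-416.7 -410.9 -404. ] [248.  249.7 251.6]
460 102 [-425.3 -406.3 -380.3] [235.6 249.8 272.4]
480 266 [-434.3 -396.5 -380.4] [212.  250.1 273.3]
500 102 [-419.1 -396.8 -392.5] [202.9 248.6 250.7]
520 104 [-418.2 -396.6 -392.1] [202.6 248.  251.1]
540 118 [-418.  -396.1 -391.9] [203.  248.5 251.6]
560 133 [-417.8 -398.7 -391.8] [202.7 248.3 251.2]
580 252 [-418.6 -405.1 -392.3] [200.8 228.9 250.4]
top 422 [ 504.2 -420.2  199. ] [ 587.  -389.   255.1]
[([533.1, -408.3, 197.1], 0.69), ([537.1, 20.0, -1.0], 0.63), ([782.3, -36.0, -2.8], 0.6), ([301.2, -278.8, -0.5], 0.58), ([406.8, 463.9, 2.4], 0.17)]
500 41 [-399.2 -394.6 -390.4] [200.6 226.1 251.2]
520 100 [-411.6 -395.6 -390.6] [204.  247.3 253.3]
540 129 [-417.9 -398.8 -390.6] [204.3 247.1 252.6]
560 121 [-417.5 -398.6 -389.9] [204.  247.4 253. ]
580 31 [-417.5 -403.4 -391. ] [241.6 248.3 250.5]
```

```bash
python3 - <<'E'
from h import *
go((434,60,200),np.pi/2+.02)
E
python3 -m handwheel '[2.5,46.8,0,0.011,1,2.5,46.8,0,0.011,1,2.5,46.8,0,0.011,1,2.5,46.8,0,0.011,1,2.5,46.8,0,0.011,1,2.5,46.8,0,0.011,1,2.5,46.8,0,0.011,1,2.5,46.8,0,0.011,1,2.5,46.8,0,0.011,1,2.5,46.8,0,0.011,1]'
python3 - <<'E'
from h import *
for p in [(434,60,160),(434,60,119),(434,-180,119)]: go(p,np.pi/2+.02)
E
```

```text
shift [ 2.48 46.76  2.37] turn 0.011 (tool y now 1.602)
clock: 7.75
tool_pos: [434.1, 59.6, 223.9]
orientation: [-0.01, 1.0, -0.0, -0.0]
wrist_force: [0.2, -0.1, -0.9]
grip_width: 28.2
finger_force: 69.4
shift [0.   0.04 6.39] turn 0.0 (tool y now 1.591)
shift [ 0.    0.04 10.49] turn 0.0 (tool y now 1.591)
shift [  0.49 -23.95  10.5 ] turn 0.0 (tool y now 1.591)
```

```bash
python3 -m handwheel '[0,0,5,0,1,0,0,8,0,1,0,0,9.5,0,1,0,0,10.5,0,1,0,0,10.5,0,1,0,0,10.5,0,1]'
python3 - <<'E'
from h import *
for p in [(434,60,119),(434,-180,119)]: go(p,np.pi/2+.02)
c=save('scene','scene4.png')
cv2.imwrite('pics/scene4c.png',cv2.resize(c['color'][120:270,200:440,::-1],None,fx=3,fy=3))
E
```

```text
clock: 8.5
tool_pos: [434.6, 59.8, 119.8]
orientation: [-0.01, 1.0, -0.0, 0.0]
wrist_force: [-0.1, 0.3, -0.5]
grip_width: 28.3
finger_force: 69.4
shift [0.06 0.02 0.08] turn -0.0 (tool y now 1.591)
shift [  0.53 -23.97   0.08] turn -0.0 (tool y now 1.591)
```

View pics/scene4c.png

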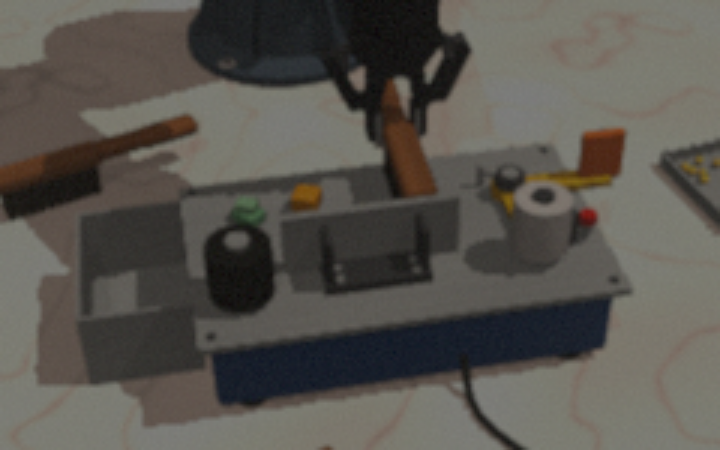

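The brush (crop, about (410,165)) is low over the deck, between the platen and the front edge. Amber at (305,195) and agate at (245,210) lie tray-side of it. Next I sweep.

```bash
python3 -m handwheel '[0,-1,0.1,0,1,0,-2.2,0.1,0,1,0.1,-3.4,0.1,0,1,0.1,-4.6,0.1,0,1,0.1,-5.8,0.1,0,1,0.1,-7,0.1,0,1,0.2,-8.2,0.1,0,1,0.2,-9.4,0.1,0,1,0.2,-10.6,0.1,0,1,0.2,-11.8,0.1,0,1]'
python3 -m handwheel '[0,-1,0,0,1,0,-2,0,0,1,0.1,-3,0,0,1,0.1,-4,0,0,1,0.1,-5,0,0,1,0.1,-6,0,0,1,0.1,-6.8,0,0,1,0.2,-7.6,0,0,1,0.2,-8.4,0,0,1,0.2,-9.2,0,0,1]'
python3 -m handwheel '[0,-0.8,0,0,1,0,-1.6,0,0,1,0,-2.4,0,0,1,0,-3.2,0,0,1,0,-3.2,0,0,1]'
python3 - <<'E'
from h import *
c=save('scene','scene5.png')
cv2.imwrite('pics/scene5c.png',cv2.resize(c['color'][120:270,200:440,::-1],None,fx=3,fy=3))
E
```

```text
clock: 9.8
tool_pos: [434.6, -58.8, 118.3]
orientation: [-0.01, 1.0, -0.0, 0.0]
wrist_force: [0.5, -0.2, -1.2]
grip_width: 28.3
finger_force: 69.4
clock: 11.05
tool_pos: [434.4, -150.5, 118.3]
orientation: [-0.01, 1.0, -0.0, 0.0]
wrist_force: [0.7, 0.3, -1.1]
grip_width: 28.3
finger_force: 69.4
clock: 11.68
tool_pos: [435.1, -182.5, 118.3]
orientation: [-0.01, 1.0, -0.0, 0.0]
wrist_force: [-0.8, 0.3, -1.4]
grip_width: 27.9
finger_force: 69.4
```

View pics/scene5c.png

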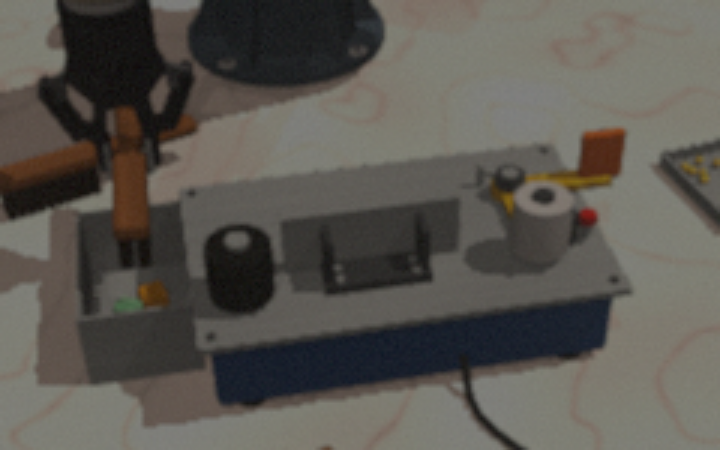

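Agate (crop (127,303)) and amber (152,292) are in the tray. The brass may be hidden behind the wall, so I raise the brush and check from above.

```bash
python3 -m handwheel '[0,0,-5,0,1,0,0,-10,0,1,0,0,-10,0,1,-3.4,-22.5,-10,-0.011,1,-3.4,-22.5,-10,-0.011,1,-3.4,-22.5,-10,-0.011,1,-3.4,-22.5,-10,-0.011,1,-3.4,-22.5,-10,-0.011,1,-3.4,-22.5,-10,-0.011,1,-3.4,-22.5,-10,-0.011,1]'
python3 - <<'E'
from h import *
np.set_printoptions(precision=1,suppress=True)
for p in [(474.2,-407.4,28),(474.2,-407.4,25.7)]: go(p,1.602)
c=save('top','top6.png')
cv2.imwrite('pics/top6c.png',cv2.resize(c['color'][140:290,240:500,::-1],None,fx=3,fy=3))
for n in ['brass_offcut','agate_offcut','amber_offcut']:print(n,[(np.round(d['location']),round(d['p'],2)) for d in nets.look_for(n,'top')])
W=cloud(c);x,y,z=W[...,0],W[...,1],W[...,2]
m=(x>425)&(x<545)&(y>-140)&(y<120)&(z>97);print('on deck px',m.sum())
m=(x>435)&(x<565)&(y>-230)&(y<-148)&(z>12)&(z<70);P=W[m]
n,l,s,cc=cv2.connectedComponentsWithStats(m.astype(np.uint8))
for i in range(1,n):
  if s[i,4]>5: print(s[i,4],W[l==i].mean(0),c['color'][l==i].mean(0))
E
```

```text
clock: 12.98
tool_pos: [473.6, -405.2, 218.0]
orientation: [-0.016, 1.0, 0.0, -0.0]
wrist_force: [0.7, -0.1, -1.2]
grip_width: 28.2
finger_force: 69.6
shift [-0.1 -0.2 19. ] turn 0.001 (tool y now 1.603)
shift [-0.1 -0.2 19.2] turn 0.001 (tool y now 1.603)
brass_offcut [(array([ 527., -177.,   18.]), 0.59)]
agate_offcut [(array([ 504., -198.,   21.]), 0.45), (array([ 551., -394.,  245.]), 0.44)]
amber_offcut [(array([ 491., -177.,   20.]), 0.48)]
on deck px 34
178 [ 500.8 -186.4   20.8] [96.8 90.2 55.1]
```

View pics/top6c.png

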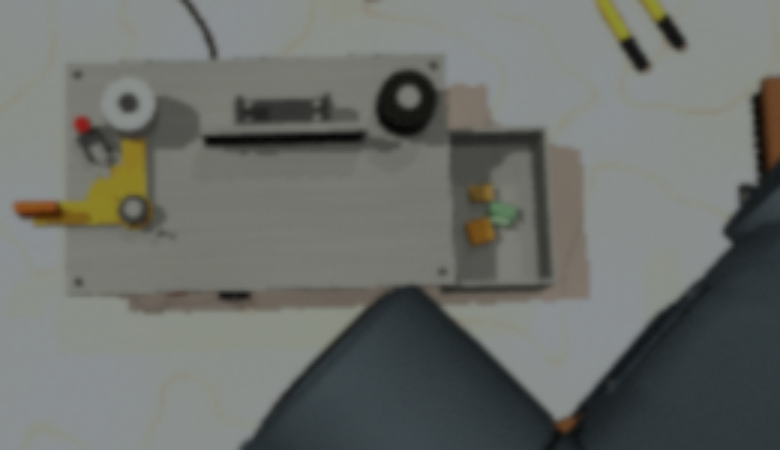

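All three offcuts are in the tray (crop (480,193), (502,213), (482,231)) and the deck is bare. Next I set the brush down.

```bash
python3 -m handwheel '[-0.1,0,6,0,1,-0.1,0,12,0,1,-0.1,0,16,0,1,-0.1,0,18,0,1,-0.1,0,18.6,0,1,-0.1,0,19,0,1,-0.1,0,19.1,0,1,-0.1,0,19.1,0,1,-0.1,0,19.1,0,1]'
```

```text
clock: 14.3
tool_pos: [474.8, -406.5, 27.8]
orientation: [-0.016, 1.0, -0.0, 0.0]
wrist_force: [0.3, 0.7, -0.7]
grip_width: 28.2
finger_force: 69.6
```

```bash
python3 -m handwheel '[0,0,0.1,0,1,0,0,0.2,0,1,0,0,0.25,0,1,0,0,0.25,0,1]'
python3 -m handwheel '[0,0,0,0,0,0,0,0,0,-0.5,0,0,0,0,-1,0,0,0,0,-1,0,0,0,0,-1,0,0,-4,0,-1,0,0,-9,0,-1,0,0,-14,0,-1,0,0,-19,0,-1,0,0,-19,0,-1]'
python3 - <<'E'
from h import *
np.set_printoptions(precision=1,suppress=True)
for p in [(300,-100,230),(440,232,200),(440,232,112)]: go(p,1.591)
c=save('scene','scene7.png')
cv2.imwrite('pics/scene7c.png',cv2.resize(c['color'][120:320,60:340,::-1],None,fx=2.5,fy=2.5))
for n in ['brush','brush_neck']:print(n,[(np.round(d['location']),round(d['p'],2)) for d in nets.pinpoint(n,'scene')])
W=cloud(c);x,y,z=W[...,0],W[...,1],W[...,2]
m=(x>490)&(x<600)&(abs(y+408)<40)&(z>5)&(z<80);P=W[m];print(P.min(0),P.max(0),np.percentile(P[:,2],[5,50,95]))
E
```

```text
clock: 14.8
tool_pos: [474.6, -406.5, 25.7]
orientation: [-0.016, 1.0, -0.0, 0.0]
wrist_force: [-3.4, 1.4, 8.2]
grip_width: 28.5
finger_force: 70.9
clock: 16.05
tool_pos: [475.8, -407.4, 219.1]
orientation: [-0.016, 1.0, -0.003, 0.003]
wrist_force: [0.7, 0.3, -1.4]
grip_width: 85.3
finger_force: 0.0
shift [16.6 31.3 -1.3] turn 0.011 (tool y now 1.602)
shift [ 1.6 64.   1.6] turn 0.011 (tool y now 1.602)
shift [ 1.6 64.1 10.4] turn 0.011 (tool y now 1.602)
brush [(array([ 534., -406.,   -3.]), 0.85), (array([ 299., -277.,    1.]), 0.71), (array([785., -34.,   3.]), 0.71), (array([541., 181.,  92.]), 0.26)]
brush_neck [(array([ 466., -408.,   43.]), 0.88), (array([ 280., -221.,   46.]), 0.78), (array([845.,  -7.,  46.]), 0.66), (array([536.,  18.,   2.]), 0.47), (array([ 490., -177.,   21.]), 0.3)]
[ 490.1 -422.9    5. ] [ 593.1 -391.7   54.7] [ 9.  48.6 52.6]
```

View pics/scene7c.png

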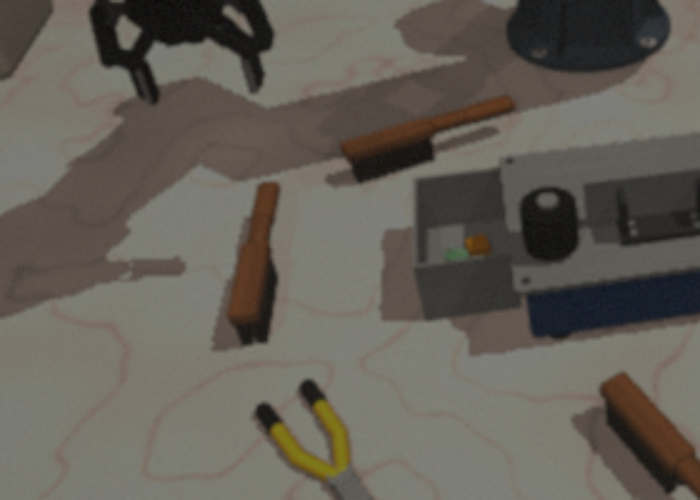

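The brush stands at its old place (crop (255,260)). Next is the paddle, with the gripper shut.

```bash
python3 -m handwheel '[3.6,64,0,0,1,3.6,64,0,0,1,3.6,64,0,0,1,3.6,64,0,0,1,3.6,64,0,0,1,3.6,64,0,0,1,3.6,64,0,0,1,3.6,64,0,0,1,3.6,64,0,0,1,3.6,64,0,0,1]' 60
python3 - <<'E'
from h import *
np.set_printoptions(precision=1,suppress=True)
for cam in['scene','top']:
    c=capture(cam);W=cloud(c);x,y,z=W[...,0],W[...,1],W[...,2]
    m=(abs(x-495)<25)&(y>205)&(y<270)&(z>105)&(z<155);P=W[m];print(cam,len(P),P.min(0),P.max(0),P.mean(0))
    print(nets.pinpoint('push_paddle',cam)[:1],nets.pinpoint('pivot',cam)[:1])
go((440,234,220),1.591)
E
```

```text
clock: 17.45
tool_pos: [419.0, 218.2, 213.6]
orientation: [-0.016, 1.0, -0.0, -0.001]
wrist_force: [1.5, -0.2, 1.0]
grip_width: -0.1
finger_force: 0.0
scene 211 [490.2 215.6 105. ] [503.3 256.  149.5] [499.3 234.5 128.5]
[] [{'location': [494.0, 155.7, 90.5], 'p': 0.83}]Traceback (most recent call last):
  File "<stdin>", line 5, in <module>
    return umr_minimum(a, axis, None, out, keepdims, initial, where)
ValueError: zero-size array to reduction operation minimum which has no identity
```

```bash
cat >> h.py <<'E'
def press(th,off=16,z=115,r=83,piv=(495,153.5),yaw=.018):
    a=yaw-th; n=np.array([np.cos(a),np.sin(a)]); t=np.array([-np.sin(a),np.cos(a)])
    p=np.array(piv)+r*t-off*n
    print('th',th,p.round(1),end=' '); go((*p,z),np.pi/2+a)
E
python3 - <<'E'
from h import *
go((445,236,213),1.591);go((445,236,115),1.591)
E
```

```text
shift [-2.65  1.83  0.04] turn 0.013 (tool y now 1.604)
shift [-2.67  1.84  9.84] turn 0.013 (tool y now 1.604)
```

```bash
python3 -m handwheel '[-2.6,1.8,0,0.013,1,-2.6,1.8,4,0.013,1,-2.6,1.8,8,0.013,1,-2.6,1.8,9.8,0.013,1,-2.6,1.8,9.8,0.013,1,-2.6,1.8,9.8,0.013,1]' 60
python3 - <<'E'
from h import *
for t in [-.1,0,.1,.2,.3,.37,.4]: press(t)
E
```

```text
clock: 18.4
tool_pos: [446.0, 234.5, 117.4]
orientation: [-0.009, 1.0, 0.0, 0.0]
wrist_force: [0.1, -0.0, 0.7]
grip_width: 0.3
finger_force: 0.0
th -0.1 [469.3 234. ] shift [-2.33 -0.08  0.24] turn -0.101 (tool y now 1.588)
th 0 [477.5 236.2] shift [-3.15  0.12  0.24] turn -0.001 (tool y now 1.588)
th 0.1 [485.9 237.5] shift [-3.99  0.24  0.24] turn 0.099 (tool y now 1.588)
th 0.2 [494.3 238. ] shift [-4.83  0.27  0.24] turn 0.199 (tool y now 1.588)
th 0.3 [502.7 237.7] shift [-5.68  0.22  0.24] turn 0.299 (tool y now 1.588)
th 0.37 [508.6 236.9] shift [-6.26  0.14  0.24] turn 0.369 (tool y now 1.588)
th 0.4 [511.1 236.5] shift [-6.51  0.09  0.24] turn 0.399 (tool y now 1.588)
```

```bash
python3 -m handwheel '[-1.5,0.1,0.2,0,1,-2.5,0.1,0.2,0,1,-3.2,0.1,0.2,0,1,-3.6,0.2,0.2,0.05,1,-4,0.2,0.2,0.1,1,-4.4,0.2,0.2,0.15,1,-4.4,0.2,0.2,0.15,1]'
python3 - <<'E'
from h import *
np.set_printoptions(precision=1,suppress=True)
c=capture('scene');W=cloud(c);x,y,z=W[...,0],W[...,1],W[...,2]
m=(x>480)&(x<560)&(y>205)&(y<265)&(z>125)&(z<152)&(c['color'][...,0]>1.6*c['color'][...,2]);P=W[m]
print(len(P),P.min(0),P.max(0)); k=np.polyfit(P[:,1],P[:,0],1);print('paddle angle',-k[0]*-1, np.arctan(k[0]))
for t in [.3,.37]: press(t)
E
```

```text
clock: 19.27
tool_pos: [488.1, 238.6, 114.7]
orientation: [0.066, 0.998, 0.0, -0.002]
wrist_force: [-10.4, 5.9, 5.6]
grip_width: 0.1
finger_force: 5.2
131 [493.7 215.4 125. ] [514.  254.1 149.6]
paddle angle 0.062394294478110526 0.06231351508705559
th 0.3 [502.7 237.7] shift [-1.5  0.1 -0. ] turn 0.15 (tool y now 1.439)
th 0.37 [508.6 236.9] shift [-2.   0.1 -0. ] turn 0.22 (tool y now 1.439)
```

```bash
cat >> h.py <<'E'
def angle(cam='scene',save_as=None):
    c=capture(cam)
    if save_as: cv2.imwrite('pics/'+save_as,cv2.resize(c['color'][120:270,240:440,::-1],None,fx=3.5,fy=3.5))
    W=cloud(c); A=W if True else 0
    def wheel(W):
        x,y,z=W[...,0],W[...,1],W[...,2]
        m=(x>545)&(x<615)&(y>85)&(y<195)&(z>147)&(z<158); P=W[m][:,:2]
        return len(P),(P.min(0)+P.max(0))/2
    n,w=wheel(W); n0,w0=wheel(np.load(cam+'1.npz')['W'])
    r=W[...,0]; m=(W[...,0]>475)&(W[...,0]<570)&(W[...,1]>200)&(W[...,1]<265)&(W[...,2]>120)&(W[...,2]<150)&(c['color'][...,0]>1.8*c['color'][...,2])
    P=W[m]; k=cv2.fitLine(P[:,:2].astype(np.float32),cv2.DIST_HUBER,0,.01,.01).ravel()
    f=lambda w:np.arctan2(w[1]-153.5,w[0]-495)
    print('wheel',n0,w0,n,w,'angle',f(w0)-f(w),'paddle',np.arctan2(k[0],k[1]),P[:,:2].mean(0))
E
python3 -c "
from h import *
angle()"
python3 -m handwheel '[-0.5,0,0,0.05,1,-0.9,0.1,0,0.1,1,-1.3,0.1,0,0.15,1,-1.7,0.1,0,0.2,1,-2,0.1,0,0.22,1,-2,0.1,0,0.22,1]'
python3 -c "
from h import *
angle(); angle(save_as='s8.png'); angle('top')
for t in [.37,.4]: press(t)"
```

```text
wheel 212 [588.6201313  153.37195375] 222 [587.90043998 127.45169235] angle 0.2720021267277316 paddle 0.07792087 [508.29824202 235.07133557]
clock: 20.12
tool_pos: [508.4, 237.4, 114.6]
orientation: [0.175, 0.985, 0.0, -0.001]
wrist_force: [-7.9, 9.2, 1.2]
grip_width: -0.0
finger_force: 5.2
wheel 212 [588.6201313  153.37195375] 215 [584.62299365 121.57400511] angle 0.3408423917367382 paddle 0.31232128 [527.92507418 231.69459745]
wheel 212 [588.6201313  153.37195375] 220 [585.31948545 116.83216163] angle 0.38428254476779755 paddle 0.30201095 [528.0011372  231.58565399]Traceback (most recent call last):
  File "<string>", line 3, in <module>
    angle(); angle(save_as='s8.png'); angle('top')
                                      ~~~~~^^^^^^^
  File "h.py", line 34, in angle
    P=W[m]; k=cv2.fitLine(P[:,:2].astype(np.float32),cv2.DIST_HUBER,0,.01,.01).ravel()
              ~~~~~~~~~~~^^^^^^^^^^^^^^^^^^^^^^^^^^^^^^^^^^^^^^^^^^^^^^^^^^^^^
cv2.error: OpenCV(4.12.0) /io/opencv/modules/imgproc/src/linefit.cpp:50: error: (-215:Assertion failed) count > 0 in function 'fitLine2D_wods'
```

View pics/s8.png

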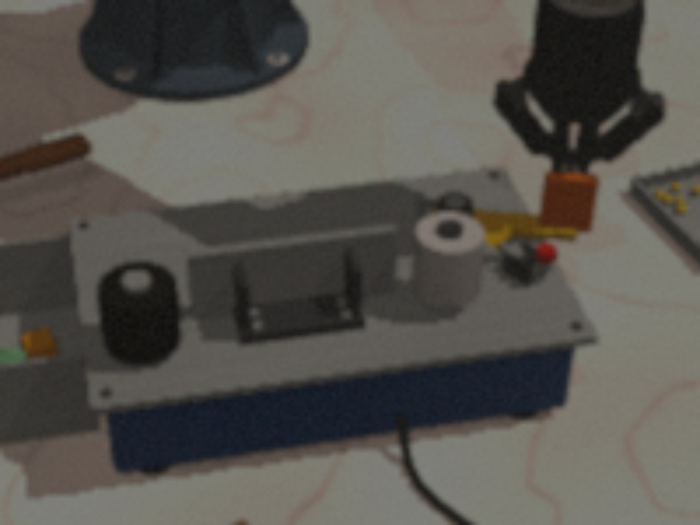

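```bash
python3 -m handwheel '[-0.1,0,0,0.01,1,-0.2,0,0,0.02,1,-0.2,0,0,0.02,1,-0.2,0,0,0.02,1,-0.2,0,0,0.02,1]'
python3 - <<'E'
from h import *
Y=[];X=[];Q=[]
W0=np.load('scene1.npz')['W']
def est(W):
    x,y,z=W[...,0],W[...,1],W[...,2]
    a=W[(x>545)&(x<615)&(y>85)&(y<195)&(z>150)&(z<157)].mean(0)
    return a[:2]
print('rest',est(W0))
for i in range(6):
    c=capture('scene');W=cloud(c);Y.append(est(W))
    x,y,z=W[...,0],W[...,1],W[...,2]
    P=W[(x>505)&(x<550)&(y>210)&(y<258)&(z>120)&(z<146)&(c['color'][...,0]>1.8*c['color'][...,2])]
    Q.append(np.r_[P[:,:2].mean(0)])
print('wheel',np.mean(Y,0),np.std(Y,0),'paddle',np.mean(Q,0))
a=np.mean(Y,0);b=est(W0);f=lambda w:np.arctan2(w[1]-153.5,w[0]-495)
print('angle',f(b)-f(a), 'by dy',np.arcsin((b[1]-a[1])/90))
press(.375); s=ctrl.read_state();print(s['clock'],s['wrist_force'])
E
```

```text
clock: 20.9
tool_pos: [510.2, 237.0, 114.6]
orientation: [0.185, 0.983, 0.001, -0.001]
wrist_force: [-7.4, 10.5, 2.0]
grip_width: 0.3
finger_force: 5.4
rest [590.32208    152.98124935]
wheel [584.77278899 119.81378269] [0.2442249  0.15658755] paddle [530.43921822 230.84865901]
angle 0.35353782440414633 by dy 0.37742443668715003
th 0.375 [509.  236.9] shift [ 0.1  -0.06 -0.04] turn -0.015 (tool y now 1.199)
21.2 [-7.6954628  11.65038119  0.26468484]
```

```bash
python3 -c "
from bench import ctrl
print(ctrl.close_job())"
```

```text
the job is handed in; nothing more can be done
None
```

I swept the three offcuts into the catch tray and set the brush back on the bench, standing on its bristles. I handed the job in at about 21 s with the tension arm pressed to about 0.37 rad, past the pawl's click and within the 0.32–0.43 range; no verdict came back.

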